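# Grind a burst of cinnamon and uncover the sifter

### The arm

A 6-joint arm with a two-finger parallel gripper is mounted at the origin on a cart in front of the work surface, level with it; the furniture and walls round the work are solid. World frame = base frame: x ahead of the robot, y to its left, z up, the work surface at z = 0. Lengths are in m, angles in degrees, forces in N, time in s.
With the tool pointing down it reaches from about 0.3 to 0.875 m from the base axis. Payload 6.4 kg.
Tool frame: the origin (TCP) lies between the finger pads; the fingertips stand 17 mm ahead of it and the grasp point (between the pads) lies 2 mm behind it (tcp_to_tips is the distance from the TCP to the fingertips, in m); z points along the fingers, y is the line along which they close (so a half turn about z gives the same grasp; the last joint's range is limited). The gripper opens to 85 mm and grips with 20 to 120 N. Pads are 22 mm wide; open, the fingers measure 114 mm over their backs; the gripper's body (76 mm by 85 mm) begins 54 mm behind the grasp point. The pads swing forward as they close: fully open they stand 13 mm farther back than shut.
Start: joints at [-86.419, 10.359, 92.074, -0, 77.567, -11.82], TCP at [0.153, -0.554, 0.248] pointing down, gripper open.
Joint ranges: [-171.53, 171.53], [-51.25, 118.39], [17.06, 147.69], [-65.23, 245.23], [0, 150.52], [-178.68, 178.68]. Speed limits (degrees/s): [147.25, 147.25, 172.46, 180, 180, 180].

### API

Orientations are given as a 3x3 rotation matrix whose columns are the frame's x, y, z axes.
In Python, from workcell import * gives the robot as it stands. The module is installed in compiled form; this text tells all that it offers.
- The arm moves only by the tool drive_tool, never from a script. Its argument "increments" is one flat list of numbers, 4 for each row, row after row: the shift along the tool's x, y, z in cm, then the turn about the tool's z in units of 5 degrees (1.0 is 5 degrees). A call has 1 to 12 rows; each row shifts and turns the commanded pose from where the row before left it, along the tool's axes as they then stand; what a row does not reach is not made up. A row lasts 1/12 s, in which the tool goes at most 41.7 mm and 7.16 degrees, less where a joint would pass 70% of its speed; a pose out of reach is approached as far as the arm can. A call is refused whole if a number of a shift passes 4.17 or a number of a turn 1, either way. A call with a gripper value outside its range is refused whole. "grip" is the opening, from 0 (shut) to 1 (fully open), set as the call begins (left out, the last holds). The fingers move at their own pace and stop on an object; "newtons" is the grip in N (left out, the last holds). Time passes only in rows, so rows that do not move let the fingers close. It gives the time, the measured TCP pose, the force, the opening and the grip force at its end, in the units of the state.
- observe(): the state, without advancing time (a new reading comes with each control period).
- capture(name): name is "scene" or "side" or "wrist"; returns the picture (384x512x3 uint8, blue, green, red); there is no depth.
- calibration(name): a dict with "fx", "fy", "cx", "cy" (pixels), "pose" (4x4, takes a point from camera to world coordinates). Camera axes: x right, y up, looking along -z (the intrinsics and any distortion apply to the point x, -y, -z); pixel columns grow to the right and rows downward; lengths in m; the calibration is good to about 2 mm. The wrist camera is an equidistant fisheye: a pixel r from the principal point sees the ray r / f radians off the axis. A picture is of the moment at which its call begins: read the wrist's pose just before it. calibration takes no time and is no camera call; for the wrist camera it gives the pose at the moment of the call.
- finish_job(): hands the job in; it is judged then, once.
The state is a dict: "time": time; "q": joint angles; "qvel": joint speeds; "tau": joint torques, N m; "tcp_pos": TCP position; "ee_rot": TCP orientation; "ft_force": force on the tool from outside, world axes, zero at the start; "moment": the same for the moment, N m; "finger_gap": finger opening in m; "grasp_force": force on a finger pad.
Only numpy, scipy, OpenCV 4.12 (cv2) and the standard library are available. Lean on these libraries where they do the work, as an engineer would, in place of code of your own. Each camera call takes 0.05 s, during which the arm holds its last target. There are 200 camera calls.

### The job

The cup of the press-down spice grinder is loaded with cinnamon bark. Take its nested lid (steel sifter lid with the green cover still on it) off the cork coaster, lower it gently as one piece onto the cup until the steel lid sits flat on the rim, press it straight down until the sprung cup is fully down for about a second's burst, and let the cup spring all the way back up. Then lift the green cover alone, leaving the sifter lid seated and undisturbed on the cup, and finish while still holding the cover, upright and a hand's width clear above the grinder; leave the other things on the counter where they are.

Things in the scene. Friction and masses are not known exactly. Their poses are not given: they have to be found in the camera images.
- grinder: Fixed black round motor base of the spice grinder, 106 mm across at the foot, 86 mm at its top, 60 mm high, with a steel band round the foot; cannot move. Origin: centre of its underside on the counter; z up. The steel grinding cup stands upright on its axis.
- grinder_cup (a joint): How far the sprung steel cup is pressed down into the motor base, m: 0 = up (at rest), 0.008 = fully down (counts beyond 0.0065). Pressing down on the seated lid sinks it: about 3 N starts it, about 7 N bottoms it; it rises by itself when released.
- cup_rim (a point): Centre of the rim of the steel grinding cup, 107 mm above the counter when the cup is up, 99 mm when fully down. Cup: outer diameter 60 mm, inner diameter 53 mm, open on top, 47 mm of it stand above the motor base.
- sifter_lid: Inner lid, round, 0.12 kg. From below: black rubber plug 50 mm diameter, 10 mm high, tapered foot (enters the cup); knurled steel collar 62 mm diameter, 13 mm high (rests on the cup's rim); sifter neck 38 mm diameter, 13 mm high, under the cover. Origin: centre of the plug's underside, z up. Stands on its plug at first. Gripped round the collar it carries the loose cover along.
- collar_under (a point): Centre of the underside of the steel collar, 10 mm above the sifter lid's origin; it meets cup_rim when the lid is seated.
- cover_seat (a point): Centre of the top of the steel collar, 23 mm above the sifter lid's origin; the cover's lower edge rests here.
- cover: Outer lid: green round cap 50 mm diameter, 19 mm high, with a light wooden knob 24 mm diameter and 14 mm high on top (33 mm in all), 0.05 kg. Origin: centre of its lower edge, z up. It sits loosely (2 mm play all round) over the neck of the sifter lid, resting on the collar, and comes straight up off it; lifted by its knob it leaves the sifter lid behind.
- cover_knob (a point): Centre of the wooden knob, 26 mm above the cover's origin.
- coaster: Fixed round cork coaster, 96 mm diameter, 5 mm thick, on which the nested lid starts. Origin: centre of its underside on the counter.
- counter_bell: Bystander: steel dome counter bell on a black foot, 76 mm across, 56 mm high. Origin: centre of its underside.
- mug_1: Bystander: white cup with small red flowers and a handle, 61x85 mm, 50 mm high. Origin: centre of its underside.
- price_card_a: Bystander: cream folded price card, 44x70 mm, 54 mm high. Origin: centre of its underside.
- candle_1: Bystander: tea light in a grey cup, 38 mm across, 15 mm high. Origin: centre of its underside.
- teaspoon_1: Bystander: steel teaspoon lying flat, 130 mm long, 11 mm high. Origin: centre of its underside.
- spice_jar_1: Bystander: glass spice jar with a red cap, 45 mm across, 106 mm high. Origin: centre of its underside.
There are look-alikes about, which are no part of the job. What is shaped like the grinder but red is not meant.

How it is judged:
By the outcome, as a careful person would: the job done as asked, in the order asked, and still so for the second after the job is handed in, while the arm keeps its last pose, push and grip.
It also fails if it takes over 48 s, if anything falls off the work surface, if the arm or the gripper's body presses on something with over 40 N, if the wrist force passes 120 N, or if a joint passes its speed limit or range.

## Working session

There is one attempt and no reset: what is moved stays moved. The work goes in short steps, Python scripts to look and compute and a tool call to move; the robot and the scene stay as the last step left them, time stands still between calls to the robot, and variables do not carry over. Pictures are saved under pics/ and viewed, at most 10 in all, crops included, and the job is handed in when it is done.

Besides the shell and the picture viewer there is one more tool, called after "Emit:" as a command line: name --argument value ..., lists and objects as JSON in quotes. drive_tool: Moves the arm, as the interface text tells. Its arguments: {"type":"object","properties":{"increments":{"type":"array"},"grip":{"type":"number"},"newtons":{"type":"number"}},"required":["increments"]}

```bash
mkdir -p pics
cat > h.py <<'E'
from workcell import *
import numpy as np, cv2
def ray(c,u,v):
    P=np.array(c["pose"]); d=np.array([(u-c["cx"])/c["fx"],-(v-c["cy"])/c["fy"],-1.])
    d=P[:3,:3]@d; return P[:3,3],d/np.linalg.norm(d)
def onz(c,u,v,z):
    o,d=ray(c,u,v); return o+d*(z-o[2])/d[2]
def proj(c,p):
    P=np.array(c["pose"]); q=P[:3,:3].T@(np.array(p)-P[:3,3])
    return c["cx"]-c["fx"]*q[0]/q[2], c["cy"]+c["fy"]*q[1]/q[2]
E
python3 - <<'E'
from h import *
for n in("scene","side"):
    im=capture(n);cv2.imwrite(f"pics/{n}0.png",im)
    c=calibration(n);print(n,{k:v for k,v in c.items() if k!="pose"},np.round(c["pose"],3).tolist())
a=cv2.imread("pics/scene0.png");b=cv2.imread("pics/side0.png")
cv2.imwrite("pics/a.png",cv2.resize(a,(800,600)));cv2.imwrite("pics/b.png",cv2.resize(b,(800,600)))
s=observe();print(s["time"],s["tcp_pos"],np.round(s["ee_rot"],3).tolist(),s["finger_gap"])
E
```

```text
scene {'fx': 377.3816304852708, 'fy': 377.3816304852708, 'cx': 260.974909957634, 'cy': 191.7630578386885} [[-0.697, 0.331, -0.636, -0.403], [-0.716, -0.351, 0.603, 0.956], [-0.024, 0.876, 0.482, 0.79], [0.0, 0.0, 0.0, 1.0]]
side {'fx': 426.2348412955493, 'fy': 426.2348412955493, 'cx': 259.0473626321787, 'cy': 199.22365989180918} [[0.975, 0.136, -0.178, 0.245], [-0.224, 0.588, -0.777, -1.058], [-0.001, 0.797, 0.604, 0.982], [0.0, 0.0, 0.0, 1.0]]
0.1 [ 0.15269826 -0.55388193  0.24751235] [[0.964, 0.266, -0.0], [0.266, -0.964, 0.002], [0.0, -0.001, -1.0]] 0.08560656498797566
```

View pics/a.png

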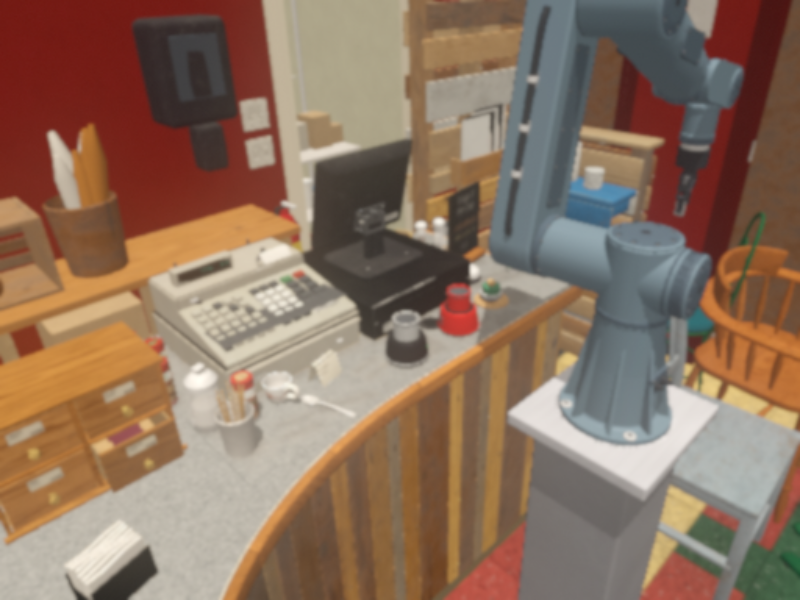

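View pics/b.png

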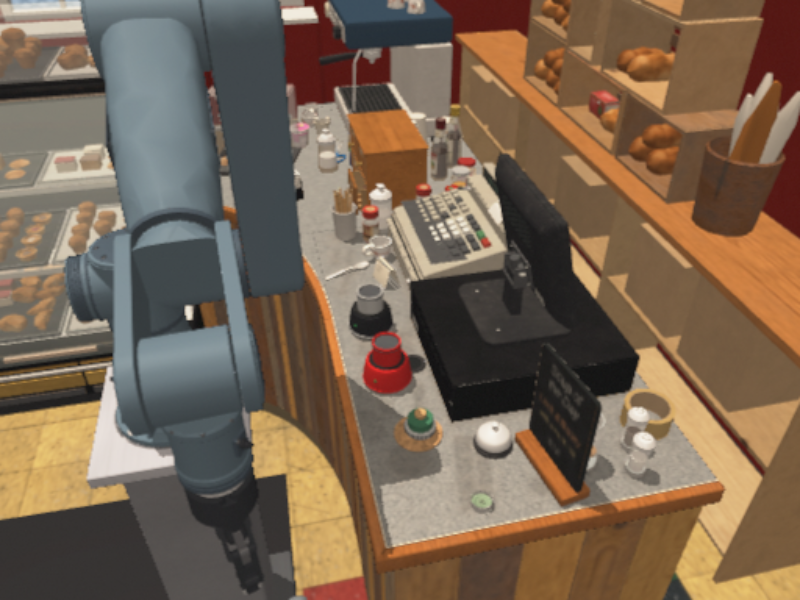

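The scene view shows the black grinder at (405,340), the red look-alike at (460,310) and the green-covered lid on cork at (491,290). In the side view they are at (370,310), (388,365) and (420,425), with the bell at (492,437) in steel or white. The grinder I want is the black one, and the lid is the one on the cork coaster. I'll confirm both in an enlarged crop and measure.

Run:
```python
from h import *
a=cv2.imread("pics/scene0.png");b=cv2.imread("pics/side0.png")
A=cv2.resize(a[170:240,240:340],(800,560),interpolation=cv2.INTER_CUBIC)[:, :]
B=b[175:305,210:340]
cv2.imwrite("pics/crop1.png",np.hstack([cv2.resize(a[165:240,240:335],(400,316)),cv2.resize(B,(400,400))[:316*400//316][:400]][0:1]) if 0 else np.vstack([cv2.resize(a[170:240,240:340],(400,280)),np.zeros((320,400,3),np.uint8)]) if 0 else np.hstack([cv2.copyMakeBorder(cv2.resize(a[170:240,240:335],(380,280)),0,240,0,0,0),cv2.resize(B[:, :105],(420,520))]))
for n,im in(("scene",a),("side",b)):
    h=cv2.cvtColor(im,cv2.COLOR_BGR2HSV);c=calibration(n)
    for nm,m in(("green",cv2.inRange(h,(45,60,20),(95,255,200))),("cork",cv2.inRange(h,(8,90,90),(20,255,255)))):
        k,_,st,ce=cv2.connectedComponentsWithStats(m)
        for i in range(1,k):
            if st[i,4]>12 and 180<st[i,1]+0<300 and 200<st[i,0]<345: print(n,nm,st[i],ce[i].round(1), onz(c,*ce[i],.042 if nm=="green" else .005).round(3))
```

```text
scene green [310 182   8   5  22] [313.2 183.8] [ 0.472 -0.181  0.042]
scene cork [303 189  22   8 109] [313.7 193.2] [ 0.46  -0.171  0.005]
side green [261 263  16  14 141] [268.6 269.9] [ 0.472 -0.197  0.042]
side cork [265 261   8   8  43] [268.6 264.1] [ 0.487 -0.139  0.005]
side cork [252 267  31  22 309] [266.1 280.3] [ 0.463 -0.203  0.005]
side cork [330 275  48  49 743] [351.2 300.4] [ 0.684 -0.333  0.005]
```

View pics/crop1.png

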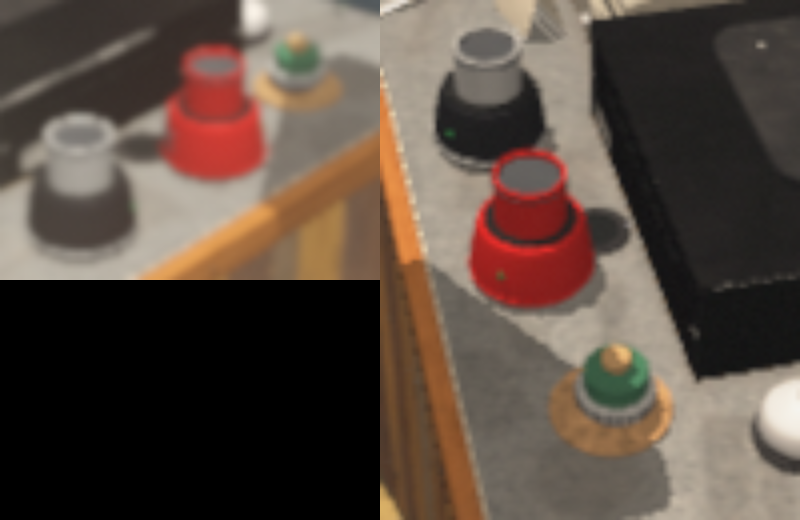

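The crop confirms it: the black grinder with the steel cup has its rim near side px (236.8,187) and scene px (259.8,203.5). The green-covered lid sits on the cork with its knob near side px (269.3,264.3) and scene px (314.3,180.5).

Run:
```python
from h import *
cs,cd=calibration("scene"),calibration("side")
def tri(p,q):
    o1,d1=ray(cs,*p);o2,d2=ray(cd,*q)
    t=np.linalg.lstsq(np.c_[d1,-d2],o2-o1,rcond=None)[0];x,y=o1+d1*t[0],o2+d2*t[1]
    return ((x+y)/2).round(4),np.linalg.norm(x-y).round(4)
print("rim",tri((259.75,203.5),(236.75,187)),onz(cs,259.75,203.5,.107).round(3),onz(cd,236.75,187,.107).round(3))
print("knob",tri((314.25,180.5),(269.25,264.25)),onz(cs,314.25,180.5,.056).round(3),onz(cd,269.25,264.25,.056).round(3))
c=calibration("wrist");s=observe()
print({k:v for k,v in c.items() if k!="pose"},np.round(c["pose"],3).tolist())
R=np.array(s["ee_rot"]);print("cam in tool",R.T@(np.array(c["pose"])[:3,3]-s["tcp_pos"]))
```

```text
rim (array([0.4433, 0.1608, 0.1034]), np.float64(0.0003)) [0.439 0.165 0.107] [0.442 0.156 0.107]
knob (array([ 0.4746, -0.188 ,  0.0553]), np.float64(0.003)) [ 0.472 -0.186  0.056] [ 0.476 -0.188  0.056]
{'fx': 297.3186396354542, 'fy': 297.3186396354542, 'cx': 251.10177659000226, 'cy': 185.08557256110922} [[0.265, 0.931, 0.251, 0.215], [-0.964, 0.256, 0.067, -0.537], [-0.002, -0.26, 0.966, 0.373], [0.0, 0.0, 0.0, 1.0]]
cam in tool [ 6.49691572e-02 -9.48279523e-05 -1.25154671e-01]
```

Emit:
drive_tool --increments '[3.4,-2.2,0,0,3.4,-2.2,0,0,3.4,-2.2,0,0,3.4,-2.2,0,0,3.4,-2.2,0,0,3.4,-2.2,0,0,3.4,-2.2,0,0,3.4,-2.2,0,0,3.4,-2.2,0,0,3.4,-2.2,0,0,3.4,-2.2,0,0,3.4,-2.2,0,0]' --grip 1 --newtons 50

```text
time: 1.1
tcp_pos: [0.4768, -0.1895, 0.2481]
ee_rot: [[0.964, 0.266, -0.0], [0.266, -0.964, 0.0], [-0.0, -0.0, -1.0]]
ft_force: [0.7, -1.2, -0.1]
finger_gap: 0.0852
grasp_force: 0.0
```

Emit:
drive_tool --increments '[0,0,2,0,0,0,2,0,0,0,1,0,0,0,0,0,0,0,0,0]'

```text
time: 1.52
tcp_pos: [0.4754, -0.1916, 0.1979]
ee_rot: [[0.964, 0.265, -0.001], [0.265, -0.964, 0.001], [-0.001, -0.001, -1.0]]
ft_force: [-0.8, 0.5, 0.7]
finger_gap: 0.0853
grasp_force: 0.0
```

```bash
cat >> h.py <<'E'
def wray(c,u,v):
    P=np.array(c["pose"]); x,y=u-c["cx"],v-c["cy"]; r=np.hypot(x,y)+1e-9; t=r/c["fx"]
    d=P[:3,:3]@np.array([np.sin(t)*x/r,-np.sin(t)*y/r,-np.cos(t)]); return P[:3,3],d
def wonz(c,u,v,z):
    o,d=wray(c,u,v); return o+d*(z-o[2])/d[2]
def wproj(c,p):
    P=np.array(c["pose"]); q=P[:3,:3].T@(np.array(p)-P[:3,3]); t=np.arccos(-q[2]/np.linalg.norm(q)); r=np.hypot(q[0],q[1])
    return c["cx"]+c["fx"]*t*q[0]/r, c["cy"]-c["fx"]*t*q[1]/r
E
python3 - <<'E'
from h import *
s=observe();c=calibration("wrist");im=capture("wrist");cv2.imwrite("pics/w1.png",im)
cv2.imwrite("pics/w1b.png",cv2.resize(im,(800,600)))
print(s["time"],s["tcp_pos"],s["q"],s["ft_force"])
h=cv2.cvtColor(im,cv2.COLOR_BGR2HSV);m=cv2.inRange(h,(45,60,20),(95,255,200))
k,_,st,ce=cv2.connectedComponentsWithStats(m)
for i in range(1,k):
    if st[i,4]>60: print(st[i],ce[i].round(1),wonz(c,*ce[i],.043).round(4))
E
```

```text
1.5167 [ 0.4754493  -0.19158473  0.19791479] [-3.52323788e+01  5.43963009e+00  1.03743621e+02 -1.24487820e-03
  7.09109728e+01  3.94061609e+01] [-0.76252835  0.46515966  0.65638539]
[467  51  28  64 728] [480.   80.1] [ 0.656  -0.4156  0.043 ]
[ 223  149   50   51 1468] [247.9 172.7] [ 0.4763 -0.1878  0.043 ]
[482 176  30  24  63] [501.1 190.5] [ 0.5442 -0.5102  0.043 ]
[ 428  184   84  111 2052] [493.5 244.3] [ 0.472  -0.5422  0.043 ]
[236 282  31  30 707] [252.2 297.9] [ 0.3359 -0.2307  0.043 ]
```

View pics/w1b.png

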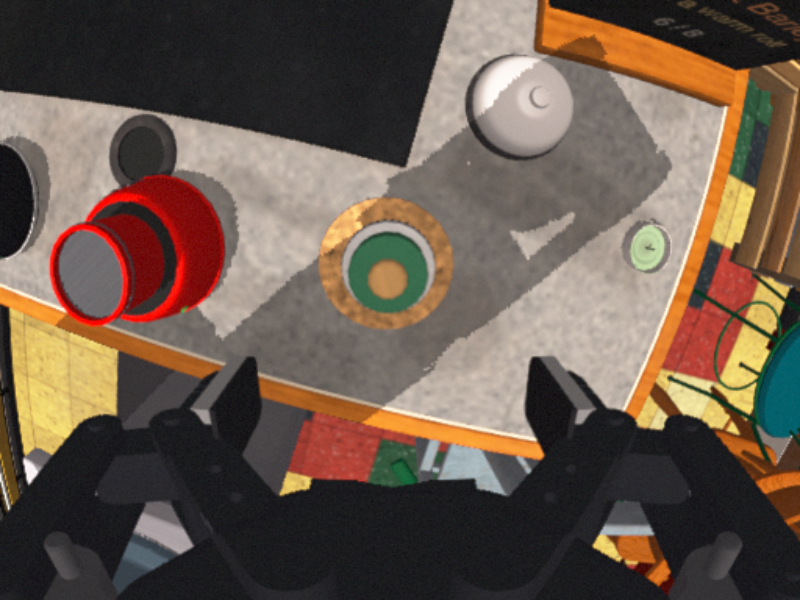

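The wrist view shows the lid on cork, with the knob disc at (387,279) and the coaster spanning (319–452, 197–329) in 800-px coordinates. The inner edges of the fingertips are at (258,360) and (527,360).

Run:
```python
from h import *
s=observe();c=calibration("wrist");k=1.5625
print("knob",wonz(c,387/k,279/k,.061).round(4),"coaster",wonz(c,385.5/k,263/k,.005).round(4))
im=cv2.imread("pics/w1.png");h=cv2.cvtColor(im,cv2.COLOR_BGR2HSV)
m=cv2.inRange(h,(5,80,80),(25,255,255));k2,l,st,ce=cv2.connectedComponentsWithStats(m)
for i in range(1,k2):
    x,y,w,hh,a=st[i]
    if 195<x<260 and 120<y<200 and a>60: print(st[i])
    if a>400 and 195<x<215 and 120<y<135:
        cnt=cv2.convexHull(np.argwhere(l==i)[:,::-1].astype(np.int32)); pts=np.array([wonz(c,*p[0],.005)[:2] for p in cnt])
        print("coaster",cv2.minEnclosingCircle(pts.astype(np.float32)))
R=np.array(s["ee_rot"])
for u,v in((258,360),(527,360)):
    o,d=wray(c,u/k,v/k);o=R.T@(o-s["tcp_pos"]);d=R.T@d;t=(np.sign(d[1])*.0426-o[1])/d[1];print("tip in tool",(o+t*d).round(4))
g=cv2.inRange(h,(45,60,20),(95,255,200));g[:,:220]=0;g[:,275:]=0;g[205:]=0
cnt=cv2.convexHull(np.argwhere(g>0)[:,::-1].astype(np.int32));pts=np.array([wonz(c,*p[0],.04)[:2] for p in cnt]);print("cover",cv2.minEnclosingCircle(pts.astype(np.float32)))
print(s["tcp_pos"])
```

```text
knob [ 0.4754 -0.1889  0.061 ] coaster [ 0.4729 -0.1878  0.005 ]
[ 204  126   86   85 2961]
coaster ((0.4716721773147583, -0.18782436847686768), 0.04811951518058777)
[236 166  25  25 508]
tip in tool [ 0.0066 -0.0426  0.0056]
tip in tool [0.0063 0.0426 0.0062]
cover ((0.5442235469818115, -0.16925987601280212), 0.0980011522769928)
[ 0.47594256 -0.19211733  0.19881827]
```

Emit:
drive_tool --increments '[0,-0.35,2,0,0,0,3,0,0,0,3,0,0,0,3,0,0,0,2,0,0,0,1.5,0,0,0,1,0,0,0,1,0,0,0,0.6,0,0,0,0.4,0,0,0,0,0,0,0,0,0]'

```text
time: 2.57
tcp_pos: [0.4755, -0.1884, 0.0238]
ee_rot: [[0.964, 0.266, 0.001], [0.266, -0.964, -0.0], [0.001, 0.001, -1.0]]
ft_force: [-0.6, 0.1, 0.4]
finger_gap: 0.0854
grasp_force: 0.0
```

Emit:
drive_tool --increments '[0,0,0.3,0,0,0,0,0,0,0,0,0]'

```text
time: 2.82
tcp_pos: [0.4752, -0.1882, 0.0206]
ee_rot: [[0.964, 0.266, 0.0], [0.266, -0.964, -0.0], [0.0, 0.0, -1.0]]
ft_force: [1.3, -0.4, 0.7]
finger_gap: 0.0854
grasp_force: 0.0
```

Run:
```python
from h import *
s=observe();c=calibration("wrist");im=capture("wrist");cv2.imwrite("pics/w2.png",im)
cv2.imwrite("pics/w2b.png",cv2.resize(im[90:330,100:420],(800,600)))
print(s["time"],s["tcp_pos"],s["ft_force"])
```

```text
2.8167 [ 0.47520028 -0.18816864  0.02055469] [ 1.31548363 -0.37946831  0.71282921]
```

View pics/w2b.png

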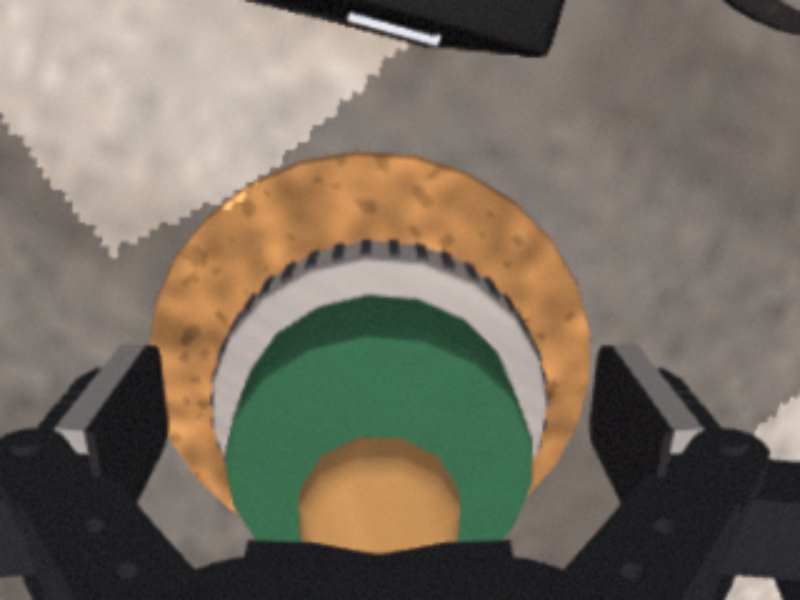

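The lid is centred between the fingers: the collar spans 213–547 and the pads are at 165 and 592 in the crop. The collar's far edge is at about (378,258), so I'll check fore-aft from that.

Run:
```python
from h import *
s=observe();c=calibration("wrist");R=np.array(s["ee_rot"])
for (u,v),z in(((378,258),.028),((370,153),.005),((213,385),.028),((547,400),.028)):
    print((R.T@(wonz(c,100+u/2.5,90+v/2.5,z)-s["tcp_pos"])).round(4))
```

```text
[ 0.0298 -0.0001 -0.0074]
[ 0.0438 -0.0016  0.0156]
[ 0.006  -0.0296 -0.0075]
[ 0.0029  0.0304 -0.0074]
```

Emit:
drive_tool --increments '[-0.1,0,0,0,0,0,0,0,0,0,0,0,0,0,0,0,0,0,0,0,0,0,0,0,0,0,0,0,0,0,0,0,0,0,0,0]' --grip 0 --newtons 50

```text
time: 3.62
tcp_pos: [0.4742, -0.1885, 0.0209]
ee_rot: [[0.964, 0.266, 0.0], [0.266, -0.964, -0.0], [0.0, 0.0, -1.0]]
ft_force: [-2.2, 0.7, 5.9]
finger_gap: 0.0605
grasp_force: 53.1
```

Emit:
drive_tool --increments '[0,0,-0.3,0,0,0,-0.7,0,0,0,-1,0,0,0,-2,0,0,0,-2.5,0,0,0,-2.5,0,0,0,-2.5,0,0,0,-2.5,0,0,0,-2,0,0,0,-1,0,0,0,-0.5,0,0,0,0,0]'

```text
time: 4.62
tcp_pos: [0.4744, -0.1886, 0.1963]
ee_rot: [[0.964, 0.266, 0.001], [0.266, -0.964, -0.001], [0.001, 0.001, -1.0]]
ft_force: [-0.5, 0.0, -2.7]
finger_gap: 0.0601
grasp_force: 54.6
```

Emit:
drive_tool --increments '[0,-1,0,0,-0.1,-2.5,0,0,-0.1,-3.2,0,0,-0.1,-3.5,0,0,-0.1,-3.5,0,0,-0.1,-3.5,0,0,-0.1,-3.5,0,0,-0.1,-3.5,0,0,-0.1,-3.5,0,0,-0.1,-3.2,0,0,0,-2.5,0,0,0,-1,0,0]'

```text
time: 5.62
tcp_pos: [0.3709, 0.1437, 0.1935]
ee_rot: [[0.963, 0.268, -0.004], [0.268, -0.963, 0.001], [-0.004, -0.002, -1.0]]
ft_force: [0.4, 0.6, -2.1]
finger_gap: 0.06
grasp_force: 54.7
```

Emit:
drive_tool --increments '[0,0,0,0,0,0,0,0,0,0,0,0]'

```text
time: 5.87
tcp_pos: [0.3734, 0.1405, 0.1944]
ee_rot: [[0.964, 0.266, -0.002], [0.266, -0.964, -0.0], [-0.002, -0.0, -1.0]]
ft_force: [-0.2, -0.2, -2.1]
finger_gap: 0.0603
grasp_force: 54.7
```

Run:
```python
from h import *
s=observe();c=calibration("wrist");im=capture("wrist");cv2.imwrite("pics/w3.png",im)
cv2.imwrite("pics/w3b.png",cv2.resize(im,(800,600)))
print(s["time"],s["tcp_pos"],s["ft_force"],wproj(c,[.442,.160,.107]))
```

```text
5.8667 [0.3734496  0.14051474 0.19443855] [-0.22729702 -0.19983692 -2.08721935] (np.float64(250.44642824312234), np.float64(97.88943228531248))
```

View pics/w3b.png

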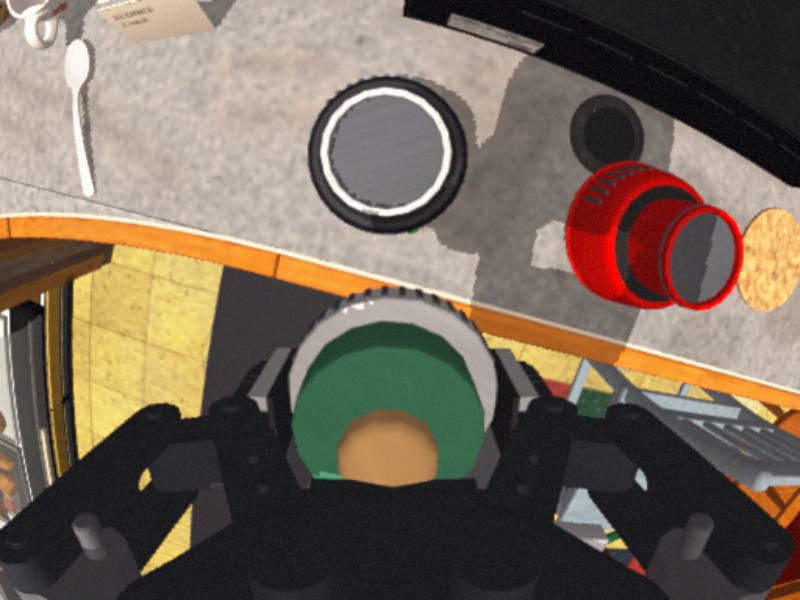

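The wrist view shows the rim as a white ring centred near (387,151), with the lid level in the grip. Next I'll measure the rim and the held collar.

Run:
```python
from h import *
s=observe();c=calibration("wrist");R=np.array(s["ee_rot"]);T=s["tcp_pos"]
im=cv2.imread("pics/w3.png");g=im.min(2).astype(np.uint8)
m=(g>200).astype(np.uint8);M=np.zeros_like(m);M[50:142,200:295]=1;m*=M
k,l,st,ce=cv2.connectedComponentsWithStats(m);i=1+np.argmax(st[1:,4]);print(st[i])
P=np.argwhere(l==i)[:,::-1]
o=cv2.convexHull(P.astype(np.int32))[:,0]
w=np.array([wonz(c,*p,.107)[:2] for p in o],np.float32);print("outer",cv2.minEnclosingCircle(w),cv2.fitEllipse(w))
a=np.array([wonz(c,*p,.107) for p in P]);print("mean",a.mean(0))
rim=np.array([*cv2.fitEllipse(w)[0],.107]);t=R.T@(rim-T);print("rim in tool",t)
# tri with side
cs=calibration("side");print("side px of rim",proj(cs,rim),"scene",proj(calibration("scene"),rim))
# collar of held lid, top 7.5mm+ behind tcp
z=T[2]+.0077
for u,v in((392,292),(290,385),(497,385)): print("collar",(R.T@(wonz(c,u/1.5625,v/1.5625,z)-T)).round(4))
e=np.array([[320,330],[340,311],[365,298],[392,293],[420,297],[447,309],[467,326],[291,380],[497,378]])/1.5625
w=np.array([(R.T@(wonz(c,*p,z)-T))[:2] for p in e],np.float32)
A=np.c_[2*w,np.ones(len(w))];x=np.linalg.lstsq(A,(w**2).sum(1),rcond=None)[0];print("collar circle",x[:2],np.sqrt(x[2]+x[0]**2+x[1]**2))
```

```text
[205  56  83  82 940]
outer ((0.44264450669288635, 0.16273660957813263), 0.029562802985310555) ((0.4426387548446655, 0.1627650111913681), (0.05858699232339859, 0.05861463397741318), 126.2175521850586)
mean [0.44336629 0.16259724 0.107     ]
rim in tool [ 0.07247658 -0.00346375  0.08756121]
side px of rim (np.float64(236.451298082844), np.float64(185.8536790816985)) scene (np.float64(259.4841537237283), np.float64(202.93340333875182))
collar [ 0.0326 -0.0002 -0.0077]
collar [ 0.0049 -0.0295 -0.0077]
collar [ 0.0049  0.0299 -0.0077]
collar circle [0.00225253 0.00047735] 0.029326023181086805
```

Emit:
drive_tool --increments '[0.5,0,0,0,1,-0.1,0,0,1.4,-0.1,0,0,1.4,-0.1,0,0,1.4,-0.05,0,0,1,0,0,0,0.4,0,0,0,0,0,1.5,0,0,0,2,0,0,0,1.5,0,0,0,0.9,0,0,0,0.4,0]'

```text
time: 6.92
tcp_pos: [0.4405, 0.1627, 0.1308]
ee_rot: [[0.964, 0.265, -0.003], [0.265, -0.964, -0.0], [-0.003, -0.0, -1.0]]
ft_force: [0.9, -0.3, -2.3]
finger_gap: 0.0604
grasp_force: 54.8
```

Emit:
drive_tool --increments '[0,0,0,0,0,0,0,0,0,0,0,0]'

```text
time: 7.17
tcp_pos: [0.4423, 0.1631, 0.1333]
ee_rot: [[0.964, 0.265, 0.002], [0.265, -0.964, 0.0], [0.002, 0.0, -1.0]]
ft_force: [-0.1, -0.1, -2.6]
finger_gap: 0.0601
grasp_force: 54.8
```

Run:
```python
from h import *
s=observe();c=calibration("wrist");im=capture("wrist");cv2.imwrite("pics/w4.png",im)
sd=capture("side");cv2.imwrite("pics/s4.png",sd);sc=capture("scene");cv2.imwrite("pics/c4.png",sc)
A=cv2.resize(im[150:270,170:330],(800,600))
B=cv2.resize(sd[150:225,200:275],(400,400));C=cv2.resize(sc[165:240,222:297],(400,400))
cv2.imwrite("pics/v4.png",A);cv2.imwrite("pics/v4sc.png",np.hstack([B,C]))
print(s["time"],s["tcp_pos"],s["ft_force"],(np.array(s["ee_rot"]).T@(np.array([.4427,.1628,.107])-s["tcp_pos"])).round(4))
```

```text
7.1667 [0.44233479 0.16312954 0.13328928] [-0.10262757 -0.08454904 -2.57709492] [0.0002 0.0004 0.0263]
```

View pics/v4.png

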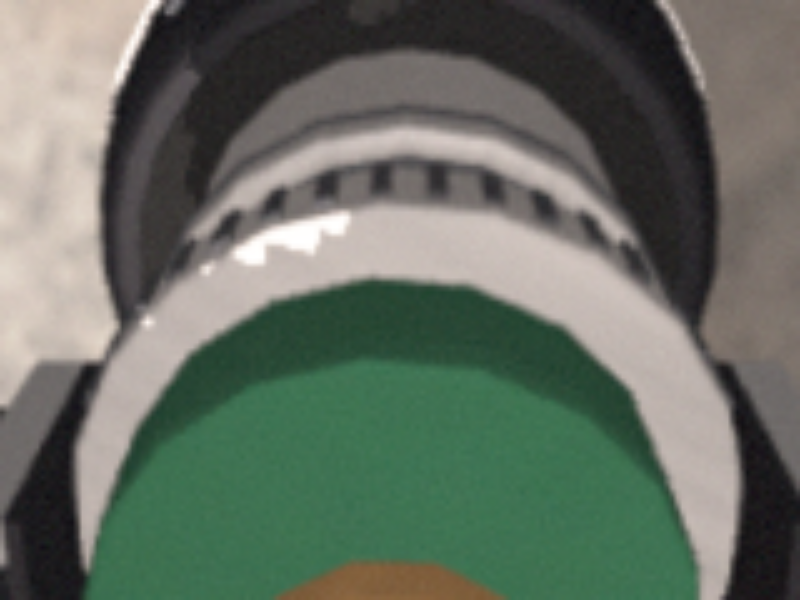

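View pics/v4sc.png

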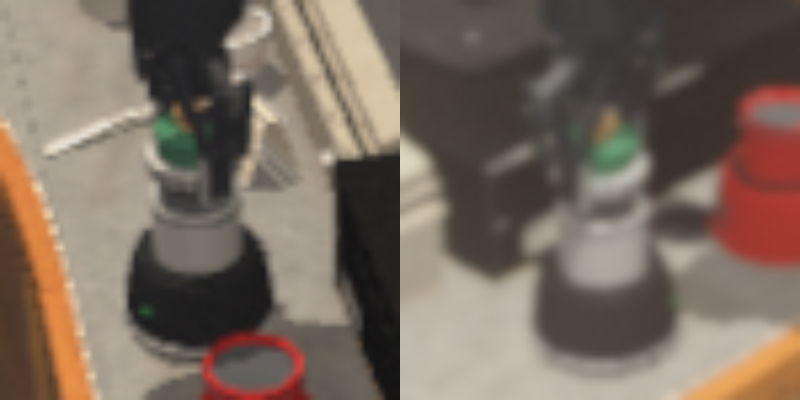

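The wrist crop shows the collar's top far edge at (410,203) and its lower edge at (410,160). The rim's far edge is at (405,118). The other crop shows the lid hovering straight above the cup.

Run:
```python
from h import *
s=observe();c=calibration("wrist");R=np.array(s["ee_rot"]);T=s["tcp_pos"];print(T)
f=lambda u,v,z:(R.T@(wonz(c,170+u/5,150+v/5,z)-T)).round(4)
print("rim far, dark edge/white edge",f(405,108,.107),f(405,124,.107))
print("collar top",f(410,203,T[2]+.0075),"collar low",f(410,160,T[2]-.0055))
print("collar sides",f(75,470,T[2]+.0075),f(740,470,T[2]+.0075))
print("rim pts",f(215,190,.107),f(600,190,.107))
```

```text
[0.44212153 0.16318698 0.13310514]
rim far, dark edge/white edge [ 0.0315 -0.0002  0.0262] [ 0.0298 -0.0002  0.0262]
collar top [ 0.0309  0.0002 -0.0075] collar low [0.0312 0.0003 0.0055]
collar sides [ 0.006  -0.0297 -0.0075] [ 0.006   0.0298 -0.0075]
rim pts [ 0.0227 -0.0204  0.0261] [0.0226 0.0205 0.0261]
```

Emit:
drive_tool --increments '[0,0,0.2,0,0,0,0.2,0,0,0,0.2,0,0,0,0.2,0,0,0,0.2,0,0,0,0.2,0,0,0,0.15,0,0,0,0.1,0,0,0,0.1,0,0,0,0,0,0,0,0,0]'

```text
time: 8.23
tcp_pos: [0.4416, 0.1631, 0.1168]
ee_rot: [[0.964, 0.266, -0.0], [0.266, -0.964, -0.0], [-0.0, -0.0, -1.0]]
ft_force: [-0.1, -0.9, -2.1]
finger_gap: 0.06
grasp_force: 54.8
```

Emit:
drive_tool --increments '[0,0,0.05,0,0,0,0.05,0,0,0,0.05,0,0,0,0.05,0,0,0,0.05,0,0,0,0.05,0,0,0,0,0]'

```text
time: 8.82
tcp_pos: [0.4415, 0.1631, 0.1137]
ee_rot: [[0.964, 0.266, -0.0], [0.266, -0.964, -0.0], [-0.0, -0.0, -1.0]]
ft_force: [-1.7, 0.5, -2.0]
finger_gap: 0.0605
grasp_force: 54.8
```

Emit:
drive_tool --increments '[0,0,0.05,0,0,0,0.05,0,0,0,0,0,0,0,0,0]'

```text
time: 9.15
tcp_pos: [0.4416, 0.1631, 0.1129]
ee_rot: [[0.964, 0.266, 0.0], [0.266, -0.964, -0.0], [0.0, 0.0, -1.0]]
ft_force: [-0.4, 0.3, 0.1]
finger_gap: 0.06
grasp_force: 55.0
```

Emit:
drive_tool --increments '[0,0,0.1,0,0,0,0.1,0,0,0,0.1,0,0,0,0.1,0,0,0,0.1,0,0,0,0.1,0,0,0,0.05,0,0,0,0.05,0,0,0,0,0,0,0,0,0]'

```text
time: 9.98
tcp_pos: [0.4417, 0.1631, 0.106]
ee_rot: [[0.964, 0.266, 0.0], [0.266, -0.964, -0.0], [0.0, 0.0, -1.0]]
ft_force: [-3.5, -1.3, 6.9]
finger_gap: 0.0601
grasp_force: 55.4
```

Emit:
drive_tool --increments '[0,0,0.05,0,0,0,0.05,0,0,0,0.05,0,0,0,0,0,0,0,0,0]'

```text
time: 10.4
tcp_pos: [0.4417, 0.1631, 0.1048]
ee_rot: [[0.964, 0.266, 0.0], [0.266, -0.964, -0.0], [0.0, 0.0, -1.0]]
ft_force: [-4.8, -0.2, 9.4]
finger_gap: 0.0605
grasp_force: 56.0
```

Emit:
drive_tool --increments '[0,0,0,0,0,0,0,0,0,0,0,0,0,0,0,0,0,0,0,0,0,0,0,0,0,0,0,0]'

```text
time: 10.98
tcp_pos: [0.4417, 0.1632, 0.1048]
ee_rot: [[0.964, 0.266, 0.0], [0.266, -0.964, -0.0], [0.0, 0.0, -1.0]]
ft_force: [-4.1, -0.4, 9.2]
finger_gap: 0.0602
grasp_force: 56.0
```

Emit:
drive_tool --increments '[0,0,-0.1,0,0,0,-0.1,0,0,0,-0.1,0,0,0,-0.1,0,0,0,-0.1,0,0,0,-0.1,0,0,0,-0.1,0,0,0,-0.1,0,0,0,0,0,0,0,0,0]'

```text
time: 11.82
tcp_pos: [0.4416, 0.1631, 0.1123]
ee_rot: [[0.964, 0.266, 0.0], [0.266, -0.964, 0.0], [0.0, -0.0, -1.0]]
ft_force: [-0.3, -0.1, 3.3]
finger_gap: 0.0603
grasp_force: 55.4
```

Emit:
drive_tool --increments '[0,0,-0.05,0,0,0,0,0,0,0,0,0]'

```text
time: 12.07
tcp_pos: [0.4416, 0.1631, 0.1128]
ee_rot: [[0.964, 0.266, 0.0], [0.266, -0.964, 0.0], [0.0, -0.0, -1.0]]
ft_force: [-0.3, 0.4, 3.0]
finger_gap: 0.0602
grasp_force: 55.4
```

Emit:
drive_tool --increments '[0,0,0,0,0,0,0,0,0,0,0,0,0,0,0,0,0,0,0,0,0,0,0,0,0,0,0,0,0,0,0,0]' --grip 1

```text
time: 12.73
tcp_pos: [0.4415, 0.1631, 0.1128]
ee_rot: [[0.964, 0.266, -0.0], [0.266, -0.964, 0.0], [-0.0, -0.0, -1.0]]
ft_force: [-0.6, -1.0, -0.3]
finger_gap: 0.0855
grasp_force: 0.0
```

Run:
```python
from h import *
s=observe();c=calibration("wrist");im=capture("wrist");cv2.imwrite("pics/w5.png",im)
cv2.imwrite("pics/v5.png",cv2.resize(im[130:310,130:370],(800,600)))
print(s["time"],s["tcp_pos"],s["ft_force"],s["finger_gap"])
```

```text
12.7333 [0.44154994 0.16309498 0.11277659] [-0.6027822  -1.0193801  -0.28691892] 0.08547456791035596
```

View pics/v5.png

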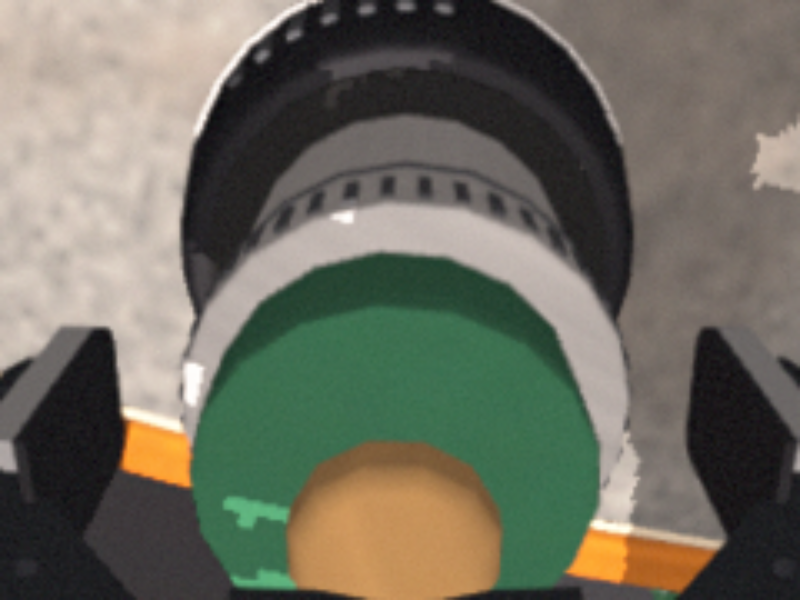

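The lid is seated flat, with no gap between collar and rim. The knob is at (395,540) in the crop, mid between the pads. Now I'll rise and take the knob.

Emit:
drive_tool --increments '[0,0,-0.3,0,0,0,-0.7,0,0,0,-1,0,0,0,-1.2,0,0,0,-1.2,0,0,0,-1,0,0,0,-0.6,0,0,0,0,0,0,0,0,0]'

```text
time: 13.53
tcp_pos: [0.4418, 0.1631, 0.1732]
ee_rot: [[0.964, 0.266, 0.001], [0.266, -0.964, 0.0], [0.001, 0.0, -1.0]]
ft_force: [-0.1, 0.6, -0.1]
finger_gap: 0.0854
grasp_force: 0.0
```

Emit:
drive_tool --increments '[0,0,0,0,0,0,0,0,0,0,0,0,0,0,0,0,0,0,0,0]' --grip 0.5 --newtons 20

```text
time: 13.95
tcp_pos: [0.4413, 0.1631, 0.1724]
ee_rot: [[0.964, 0.266, -0.001], [0.266, -0.964, -0.0], [-0.001, -0.0, -1.0]]
ft_force: [0.2, -0.2, -0.0]
finger_gap: 0.0429
grasp_force: 0.0
```

Run:
```python
from h import *
s=observe();c=calibration("wrist");R=np.array(s["ee_rot"]);T=s["tcp_pos"]
im=capture("wrist");cv2.imwrite("pics/w6.png",im);h=cv2.cvtColor(im,cv2.COLOR_BGR2HSV)
print(s["time"],T,s["finger_gap"],"expected knob top px",wproj(c,[.4422,.1631,.153]))
for nm,m,z in(("knob",cv2.inRange(h,(5,80,80),(25,255,255)),.153),("green",cv2.inRange(h,(45,60,20),(95,255,255)),.139)):
    k,l,st,ce=cv2.connectedComponentsWithStats(m)
    for i in range(1,k):
        x,y,w,hh,a=st[i]
        if a>100 and 180<ce[i][0]<330 and y>120:
            print(nm,st[i],"left/right/top in tool",[(R.T@(wonz(c,*p,z)-T)).round(4).tolist() for p in((x,y+hh/2),(x+w,y+hh/2),(x+w/2,y))])
```

```text
13.95 [0.44134331 0.16308663 0.17243227] 0.04289280014583803 expected knob top px (np.float64(251.8025203325951), np.float64(231.00676307546837))
knob [ 228  207   43   43 1394] left/right/top in tool [[0.0023, -0.0124, 0.0194], [0.0023, 0.0104, 0.0194], [0.0144, -0.001, 0.0194]]
knob [210 237  86  36 741] left/right/top in tool [[-0.0139, -0.0229, 0.0194], [-0.014, 0.0247, 0.0194], [-0.0027, 0.0009, 0.0194]]
green [ 208  174   83   85 3996] left/right/top in tool [[0.0036, -0.0249, 0.0334], [0.0036, 0.0228, 0.0334], [0.0286, -0.001, 0.0334]]
```

Emit:
drive_tool --increments '[0.25,-0.1,0,0,0,0,0.3,0,0,0,0.4,0,0,0,0.3,0,0,0,0.2,0,0,0,0.1,0,0,0,0.1,0,0,0,0,0,0,0,0,0]'

```text
time: 14.75
tcp_pos: [0.4437, 0.1647, 0.1588]
ee_rot: [[0.964, 0.266, 0.0], [0.266, -0.964, -0.0], [0.0, 0.0, -1.0]]
ft_force: [0.2, -0.2, 0.6]
finger_gap: 0.0427
grasp_force: 0.0
```

Emit:
drive_tool --increments '[0,0,0,0,0,0,0,0,0,0,0,0,0,0,0,0,0,0,0,0,0,0,0,0,0,0,0,0,0,0,0,0]' --grip 0 --newtons 25

```text
time: 15.42
tcp_pos: [0.4438, 0.1648, 0.1589]
ee_rot: [[0.964, 0.266, 0.0], [0.266, -0.964, 0.0], [0.0, 0.0, -1.0]]
ft_force: [-1.0, 0.4, 2.9]
finger_gap: 0.0224
grasp_force: 25.1
```

Emit:
drive_tool --increments '[0,0,-0.1,0,0,0,-0.2,0,0,0,-0.2,0,0,0,-0.2,0,0,0,-0.3,0,0,0,-0.3,0,0,0,-0.4,0,0,0,-0.4,0,0,0,-0.4,0,0,0,-0.5,0]'

```text
time: 16.25
tcp_pos: [0.4436, 0.1647, 0.1892]
ee_rot: [[0.964, 0.266, -0.0], [0.266, -0.964, -0.0], [-0.0, -0.0, -1.0]]
ft_force: [0.2, -0.2, -0.7]
finger_gap: 0.0226
grasp_force: 25.0
```

Emit:
drive_tool --increments '[0,0,-0.7,0,0,0,-1,0,0,0,-1.2,0,0,0,-1.4,0,0,0,-1.4,0,0,0,-1.3,0,0,0,-1,0,0,0,-0.6,0,0,0,-0.4,0,0,0,0,0,0,0,0,0,0,0,0,0]'

```text
time: 17.25
tcp_pos: [0.4433, 0.1647, 0.278]
ee_rot: [[0.964, 0.266, -0.001], [0.266, -0.964, -0.0], [-0.001, -0.0, -1.0]]
ft_force: [0.3, 0.1, -1.1]
finger_gap: 0.0225
grasp_force: 24.9
```

Run:
```python
from h import *
s=observe();print(s["time"],s["tcp_pos"],s["ft_force"],s["finger_gap"],s["grasp_force"])
w=capture("wrist");sd=capture("side");sc=capture("scene")
cv2.imwrite("pics/v7.png",np.vstack([np.hstack([cv2.resize(sd[130:230,190:290],(300,300)),cv2.resize(sc[130:240,210:320],(300,300))]),cv2.resize(w[100:340,50:450],(600,360))[:300]]))
```

```text
17.25 [0.4432762  0.16465409 0.27800032] [ 0.2836813   0.13280547 -1.07047425] 0.02250419334700767 24.947059750556946
```

View pics/v7.png

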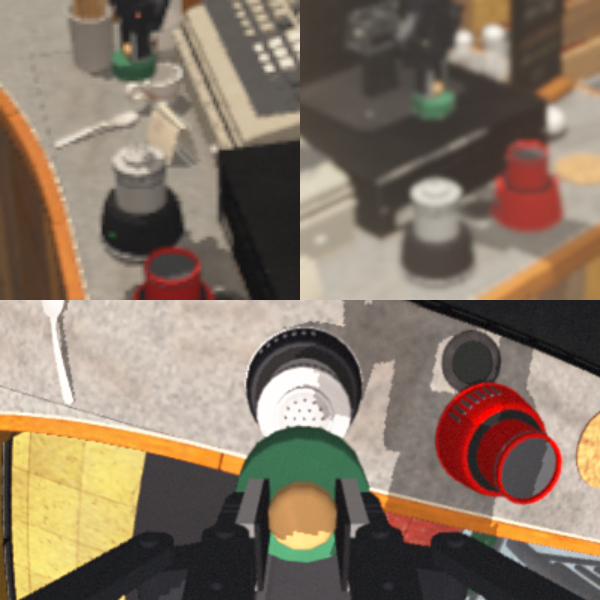

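The sifter lid is seated on the cup, at (140,160) in the side crop and (435,195) in the scene crop. The cover is held upright and clear above it.

```bash
python3 -c "
from workcell import *
print(finish_job())"
```

```text
the job is handed in; nothing more can be done
None
```

I seated the lid, pressed it for about a second and let it spring back up, then lifted the green cover alone; it is still held upright about 10 cm above the seated sifter lid, and the job is handed in (about 17 s of the 48 s used).

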